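Open the carton and snap the green cap onto the spice jar

TASK

The green-banded spice jar on the worktop still needs its cap: swing both flaps of the small carton well back past upright and leave them open, take out the green snap cap (the red one stays lying in its compartment) and press it straight down onto the jar's neck until it clicks and sits fully home, the jar standing upright on the worktop. Do not stop at the click or back away: the job finishes with the gripper still on the cap, holding it pushed firmly down onto the jar. Do not shift the jar that already has its yellow cap.

Things in the scene. Friction and masses are not known exactly. Their poses are not given: they have to be found in the camera images.
- carton: small brown cardboard carton, fixed, 138 mm (x) by 156 mm (y) by 55 mm high outside, walls 3 to 4 mm, floor 3 mm thick; origin: centre of its underside, z up. A divider 35 mm high along x at y = 0 makes a compartment at +y and one at -y, one cap in each (which is which varies), its centre about 38 mm from the divider. Two top flaps, hinged on the +y and -y sides
- flap_left (a joint): flap on the carton's +y side, 54 mm wide, 134 mm long, 3 mm thick; hinge along the carton's x at y = +76.5, z = 55 mm. 0 = level over the +y compartment, 1.57 = upright, 2.6 = folded outward to its stop. Begins half raised (0.7 to 1.1), over 65 mm between the two free edges; stays where left; 1 to 2 N outward at the edge moves it (moving up with the edge keeps it from rubbing)
- flap_right (a joint): flap on the carton's -y side, the mirror image: hinge at y = -76.5 mm, same angles, 0 = level over the -y compartment
- cap_green: green plastic snap cap, 44 mm diameter, 24 mm high, ribbed and rigid outside, 75 g, standing open side down on the carton's floor; origin: centre of its underside, z up. Top plate 4 mm thick; six sprung tongues inside, 6 mm above its lower edge, reach in to 29 mm diameter and snap under the jar's bead ring
- cap_green_seat (a point): on the green cap's axis, the underside of its top plate, 20 mm above the cap's lower edge: this lands on the jar's rim
- cap_red: red cap of the same shape and size in the carton's other compartment; it stays there
- jar: amber glass spice jar with a green-banded label, loose and open on the worktop, 0.2 to 0.3 kg: body 50 mm diameter, shoulder at 64 mm, neck of 28 mm diameter up to the rim at 88 mm, bead ring of 33 mm diameter round it at 78 mm; origin: centre of its underside, z up. The cap goes straight down in any rotation; home, its lower edge is 68 mm above the jar's underside
- jar_rim (a point): centre of the jar's mouth at rim level, 88 mm above its underside. As the cap goes on, its tongues meet the bead about 8 mm above home, the push rises to roughly 8 to 18 N, drops suddenly at the click 3 to 5 mm above home, and rises again as the top plate lands on the rim
- jar_done: a second amber jar of the same size with a yellow band, already closed with its yellow cap (92 mm high over all); stands farther back and is left alone; origin: centre of its underside
Mind the look-alikes: they are no part of the job. Leave any blue or purple look-alike of the jar alone.

How it is judged (in metres and radians):
On the way, in this order (a step that is already met when the one before it is completed fails the run):
1. both flaps are swung back past upright (over 1.75 rad) with the green cap still in the carton (value of joint each of flap_left, flap_right above 1.75 rad and height (world z) of cap_green below 0.03 m), for 0.2 s.
2. the green cap is lifted clear of the carton, over 80 mm up (height (world z) of cap_green above 0.08 m), for 0.1 s.
3. the green cap has clicked onto the jar: its top plate within 2 mm of the rim, centred within 3 mm (z of cap_green_seat in the frame of jar_rim below 0.002 m and horizontal distance between cap_green_seat and jar_rim below 0.003 m and angle between the z axis of cap_green and the z axis of jar, either way round below 0.08 rad), for 0.1 s.
At the end, for the whole second after the job is handed in: Green cap home on the upright jar (within 2 mm of the rim, 3 mm centred, 0.08 rad), fingers still on it and pushing it on with over 4 N for the last second; both flaps over 1.6 rad, red cap in its compartment, yellow-banded jar within 30 mm of its place (all of step 3 and value of joint each of flap_left, flap_right above 1.6 rad and distance between cap_red and carton below 0.06 m and height (world z) of cap_red below 0.015 m and contact force between cap_green and jar above 4 N and contact force between the fingers and cap_green above 3 N and angle between jar's own z axis and vertical below 0.08 rad and height (world z) of jar between -0.008 and 0.008 m and linear speed of cap_green below 0.02 m/s and distance of jar_done from where it was at the start of the episode below 0.03 m); the arm keeps its last pose, push and grip.
It fails at once if the red cap is taken out of its compartment (height (world z) of cap_red above 0.04 m or distance between cap_red and carton above 0.09 m).
It fails at once if the open jar is knocked over (angle between jar's own z axis and vertical above 0.5 rad).
It fails at once if the yellow-banded jar is pushed away or knocked over (distance of jar_done from where it was at the start of the episode above 0.03 m or angle between jar_done's own z axis and vertical above 0.4 rad).
It also fails if it takes over 67 s, if anything falls off the work surface, if the arm or the gripper's body presses on something with over 40 N, if the wrist force passes 120 N, or if a joint passes its speed limit or range.

ROBOT

A 6-joint arm with a two-finger parallel gripper is mounted at the origin on a cart in front of the work surface, level with it; the furniture and walls round the work are solid. World frame = base frame: x ahead of the robot, y to its left, z up, the work surface at z = 0. Lengths are in mm, angles in rad, forces in N, time in s.
With the tool pointing down it reaches from about 425 to 925 mm from the base axis. Payload 12.5 kg.
Tool frame: the origin (TCP) lies at the very end of the fingers, on their centre line; the grasp point (between the pads) lies 19 mm behind it (arm.hold_point_z is the distance from the TCP to the grasp point, in mm); z points along the fingers, y is the line along which they close (so a half turn about z gives the same grasp; the last joint's range is limited). The gripper opens to 85 mm and grips with 20 to 120 N. Pads are 22 mm wide; open, the fingers measure 114 mm over their backs; the gripper's body (76 mm by 85 mm) begins 54 mm behind the grasp point. The pads swing forward as they close: fully open they stand 13 mm farther back than shut.
Start: joints at [1.148, 0.491, 1.559, -0, 1.092, -0.106], TCP at [194.687, 593.921, 231.327] pointing down, gripper open.
Joint ranges: [-3.1, 3.1], [-0.84, 2.19], [0.05, 2.79], [-1.13, 4.28], [0.06, 2.93], [-2.69, 2.69]. Speed limits (rad/s): [2.22, 2.22, 2.79, 3.14, 3.14, 3.14].

INTERFACE

Orientations are given as a unit quaternion [w, x, y, z].
In Python, from plant import telemetry, eyes, ticket, trace, arm gives the robot as it stands.
- The arm moves only by the tool apply_moves, never from a script. Its argument "plan" is a list that holds one entry, the list of rows, each a list of 7 numbers: the turn, a rotation vector about the tool's x, y, z in degrees, then the shift along the tool's x, y, z in m, then the opening in per cent of the stroke, from 0 (shut) to 100 (fully open). In form: [[[wx, wy, wz, dx, dy, dz, hand], ...]]. A call has 1 to 5 rows; each row shifts and turns the commanded pose from where the row before left it, along the tool's axes as they then stand; what a row does not reach is not made up. A row lasts 1/12 s, in which the tool goes at most 41.7 mm and 7.16 degrees, less where a joint would pass 70% of its speed; a pose out of reach is approached as far as the arm can. A call is refused whole if a number of a shift passes 0.0417 or a number of a turn 7.16, either way. A call with a gripper value outside its range is refused whole. The fingers move at their own pace and stop on an object; "grip_force" is the grip in N (left out, the last holds). Time passes only in rows, so rows that do not move let the fingers close. It gives the time, the measured TCP pose, the force, the opening and the grip force at its end, in the units of the state.
- telemetry.sense(): the state, without advancing time (a new reading comes with each control period).
- eyes.get_image(name): name is "scene" or "side" or "wrist"; returns (picture, depth): 384x512x3 uint8, red, green, blue; 384x512 float32, mm along the optical axis (not along the pixel's ray), 0 where there is no reading.
- eyes.camera_model(name): a dict with "fx", "fy", "cx", "cy" (pixels), "xyz" and "orientation" of the camera in the world; the wrist camera has in their place "tool_from_camera" (4x4, takes a point from camera to tool coordinates, whose origin is the TCP and whose axes are the flange's). Camera axes: x right, y down, z forward; pixel columns grow to the right and rows downward; lengths in mm; the calibration is good to about 2 mm. A picture is of the moment at which its call begins: read the wrist's pose just before it. camera_model takes no time and is no camera call.
- ticket.close_job(): hands the job in; it is judged then, once.
Trained networks look in the newest picture that a camera, given by its name, has taken for a name from the list of things; names that differ only in an ending like _2 or _b are one class to them, and where a whole thing is asked for, a point or a joint stands for the part that bears it (a point fixed in the world has none). Each returns a list of dicts, best first, with "conf" (0 to 1); they miss things now and then, are a little off and sometimes report something else, mostly with a low value. They report only what shows in the picture. A call takes as long as a camera call. They do not tell look-alikes from the thing itself.
- trace(camera, target): "mask" (384x512 bool, what is visible of it) and "bbox" ([centre column, centre row, width, height] in pixels, round what is visible of it).
The state is a dict: "time_s": time; "qpos": joint angles; "qd": joint speeds; "tau": joint torques, N m; "tcp_pos": TCP position; "tcp_rot": TCP orientation; "ft_force": force on the tool from outside, world axes, zero at the start; "torque": the same for the moment, N m; "gripper_width": opening from 0.0 (shut) to 1.0 (fully open); "grasp_force": force on a finger pad.
Only numpy, scipy, OpenCV 4.12 (cv2) and the standard library are available. Lean on these libraries where they do the work, as an engineer would, in place of code of your own. Each camera call takes 0.05 s, during which the arm holds its last target. There are 200 camera calls.

## Working session

There is one attempt and no reset: what is moved stays moved. The work goes in short steps, Python scripts to look and compute and a tool call to move; the robot and the scene stay as the last step left them, time stands still between calls to the robot, and variables do not carry over. Pictures are saved under pics/ and viewed, at most 10 in all, crops included, and the job is handed in when it is done.

Besides the shell and the picture viewer there is one more tool, called after ">>>" as name(argument=value, ...), one argument or row to a line, values as JSON. apply_moves: Moves the arm, as the interface text tells. Its arguments: {"type":"object","properties":{"plan":{"type":"array","items":{"type":"array","items":{"type":"array","items":{"type":"number"}}}},"grip_force":{"type":"number"}},"required":["plan"]}

```bash
mkdir -p pics
cat > h.py <<'E'
import numpy as np, cv2
from scipy.spatial.transform import Rotation as R
from plant import telemetry, eyes, ticket, trace, arm
def q2R(q): return R.from_quat([q[1],q[2],q[3],q[0]]).as_matrix()
def cam(name):
    m=eyes.camera_model(name)
    if 'xyz' in m: T=np.eye(4);T[:3,:3]=q2R(m['orientation']);T[:3,3]=m['xyz']
    else:
        s=telemetry.sense();W=np.eye(4);W[:3,:3]=q2R(s['tcp_rot']);W[:3,3]=s['tcp_pos'];T=W@np.array(m['tool_from_camera'])
    return m,T
def look(name,save=None):
    m,T=cam(name);im,d=eyes.get_image(name)
    v,u=np.mgrid[:384,:512]
    P=np.stack([(u-m['cx'])/m['fx']*d,(v-m['cy'])/m['fy']*d,d],-1)@T[:3,:3].T+T[:3,3]
    P[d==0]=np.nan
    if save: cv2.imwrite('pics/'+save,im[:,:,::-1])
    return im,d,P
def say():
    s=telemetry.sense();print({k:np.round(v,3).tolist() for k,v in s.items() if k in('time_s','qpos','tcp_pos','tcp_rot','ft_force','gripper_width','grasp_force')})
E
python3 - <<'E'
from h import *
say()
ims=[]
for n in('scene','side'):
    im,d,P=look(n,n+'0.png');ims.append(im);np.save(n+'.npy',P)
    for t in('carton','cap_green','cap_red','jar','jar_done','flap_left','flap_right'):
        for r in trace(n,t)[:4]:
            p=P[r['mask']];print(n,t,round(r['conf'],2),np.round(r['bbox']),np.round(np.nanmedian(p,0)),np.round(np.nanpercentile(p,[2,98],axis=0)).tolist())
cv2.imwrite('pics/a.png',cv2.resize(np.vstack(ims)[:,:,::-1],None,fx=.78,fy=.78))
E
```

```text
{'time_s': 0.0, 'qpos': [1.148, 0.492, 1.559, -0.0, 1.092, -0.106], 'tcp_pos': [194.587, 593.689, 230.728], 'tcp_rot': [-0.0, 0.158, 0.987, -0.001], 'ft_force': [-0.085, 0.127, -0.395], 'grasp_force': 0.0, 'gripper_width': 0.998}
scene carton 0.67 [261. 163.  77.  72.] [ 549. -313.   41.] [[485.0, -406.0, 1.0], [627.0, -244.0, 99.0]]
scene cap_green 0.83 [275. 162.  18.  14.] [ 545. -360.   26.] [[528.0, -385.0, 5.0], [567.0, -345.0, 30.0]]
scene jar 0.69 [183. 225.  23.  37.] [505. -50.  59.] [[493.0, -74.0, 8.0], [531.0, -31.0, 88.0]]
scene jar 0.6 [385. 233.  26.  36.] [ 198. -384.   60.] [[180.0, -409.0, 11.0], [225.0, -371.0, 88.0]]
scene jar 0.56 [370. 258.  28.  36.] [ 172. -304.   57.] [[153.0, -335.0, 0.0], [200.0, -292.0, 88.0]]
scene jar_done 0.93 [157. 175.  28.  36.] [661. -76.  61.] [[651.0, -101.0, 8.0], [691.0, -58.0, 94.0]]
scene jar_done 0.42 [261. 163.  79.  76.] [ 549. -316.   41.] [[484.0, -407.0, 1.0], [627.0, -244.0, 100.0]]
scene flap_left 0.64 [245. 162.  40.  48.] [ 563. -266.   78.] [[500.0, -319.0, 28.0], [630.0, -247.0, 99.0]]
scene flap_right 0.73 [277. 
[... 646 characters left out ...]
.  37.] [508. -73.  45.] [[492.0, -85.0, 2.0], [569.0, -4.0, 86.0]]
side jar 0.79 [160. 273.  28.  53.] [ 173. -335.   50.] [[153.0, -345.0, 1.0], [198.0, -307.0, 86.0]]
side jar 0.78 [192. 292.  27.  53.] [ 198. -413.   51.] [[179.0, -424.0, -1.0], [226.0, -382.0, 86.0]]
side jar 0.65 [303. 219.  16.  10.] [ 543. -292.   25.] [[515.0, -328.0, 19.0], [564.0, -271.0, 38.0]]
side jar_done 0.76 [291. 168.  15.  32.] [ 663. -100.   52.] [[651.0, -110.0, 2.0], [693.0, -70.0, 91.0]]
side flap_left 0.9 [302. 195.  48.  16.] [ 556. -272.   79.] [[497.0, -288.0, 55.0], [625.0, -250.0, 97.0]]
side flap_right 0.96 [336. 217.  60.  40.] [ 548. -393.   78.] [[486.0, -409.0, 36.0], [624.0, -330.0, 101.0]]
```

View pics/a.png

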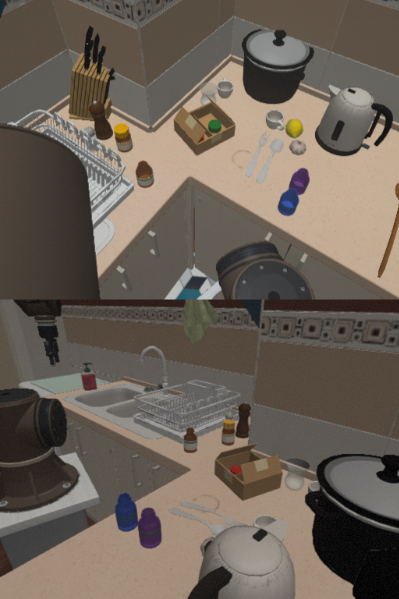

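Run:
```python
from h import *
P=np.concatenate([np.load(n+'.npy').reshape(-1,3) for n in('scene','side')]);P=P[~np.isnan(P[:,0])]
a=np.degrees(np.arctan2(P[:,1],P[:,0]));r=np.hypot(P[:,0],P[:,1])
for lo in range(-60,80,10):
    o=[]
    for r0 in range(350,850,100):
        k=(a>=lo)&(a<lo+10)&(r>=r0)&(r<r0+100)&(P[:,2]<1500);o.append(int(np.percentile(P[k,2],99.5)) if k.sum()>5 else None)
    print(lo,o)
# carton sides
S=np.load('side.npy').reshape(-1,3);C=np.load('scene.npy').reshape(-1,3);Q=np.concatenate([S,C])
k=(abs(Q[:,0]-556)<100)&(abs(Q[:,1]+327)<110)&(Q[:,2]>46)&(Q[:,2]<54)
rect=cv2.minAreaRect(Q[k,:2].astype(np.float32));print(rect,k.sum())
k=(abs(Q[:,0]-556)<100)&(abs(Q[:,1]+327)<110)&(Q[:,2]>10)&(Q[:,2]<50)
print(cv2.minAreaRect(Q[k,:2].astype(np.float32)))
for c in((512,-53),(670,-80)):
  k=(np.hypot(*(Q[:,:2]-c).T)<45)&(Q[:,2]>15)&(Q[:,2]<60);q=Q[k]
  A=np.c_[2*q[:,:2],np.ones(len(q))];x=np.linalg.lstsq(A,(q[:,:2]**2).sum(1),rcond=None)[0];print(x[:2],np.sqrt(x[2]+x[0]**2+x[1]**2),k.sum())
a=cv2.imread('pics/scene0.png');b=cv2.imread('pics/side0.png')
cv2.imwrite('pics/b.png',np.vstack([np.hstack([cv2.resize(x,(400,300),interpolation=cv2.INTER_CUBIC) for x in r]) for r in ((a[150:255,130:270],a[120:210,210:330]),(b[150:240,220:340],b[180:270,260:380]))]))
```

```text
-60 [87, 14, 53, 58, 195]
-50 [4, 13, 13, 49, 197]
-40 [3, 4, 101, 102, 83]
-30 [3, 3, 98, 497, 499]
-20 [2, 3, 4, 498, 448]
-10 [3, 148, 127, 117, 310]
0 [3, 156, 162, 162, 162]
10 [7, 130, 99, 99, 142]
20 [7, 128, 100, 128, 142]
30 [0, 127, 128, 127, None]
40 [0, 5, 4, None, 2]
50 [None, 3, 6, 4, 4]
60 [None, 501, 501, 5, 5]
70 [None, 499, 487, 341, 5]
((573.4193725585938, -338.8846130371094), (181.15435791015625, 176.48753356933594), 83.61219787597656) 848
((572.8232421875, -339.4160461425781), (184.0260009765625, 175.01699829101562), 84.94644165039062)
[521.39373587 -51.54974838] 29.574588698828038 576
[676.47319981 -83.90464888] 25.162929187662836 497
```

View pics/b.png

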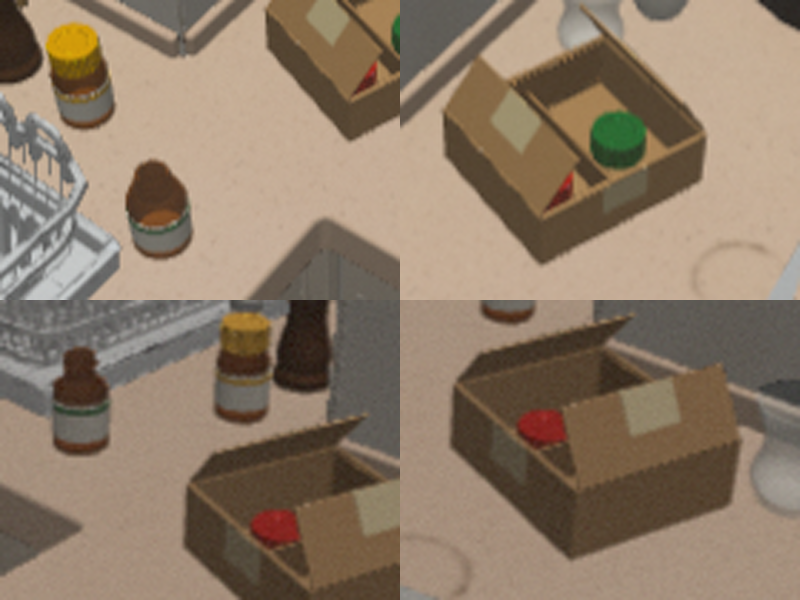

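Jar candidates in the scene image: (183,225) amber with a green band; (385,233) purple; (370,258) blue; (157,175) yellow-banded and capped. The crop confirms (183,225) is the green-banded open jar. The green cap is in the −y compartment (275,162), the red one in the +y compartment.

>>> apply_moves(
  plan=[
    [[0, 0, 0, -0.0279, -0.0276, -0.002, 100], [0, 0, 0, -0.0279, -0.0276, -0.002, 100], [0, 0, 0, -0.0279, -0.0276, -0.002, 100], [0, 0, 0, -0.0279, -0.0276, -0.002, 100], [0, 0, 0, -0.0279, -0.0276, -0.002, 100]],
  ],
)

```text
time_s: 1.22
tcp_pos: [284.6, 417.7, 241.5]
tcp_rot: [0.0, 0.157, 0.988, 0.0]
ft_force: [1.7, 1.0, 0.1]
gripper_width: 0.997
grasp_force: 0.0
```

>>> apply_moves(
  plan=[
    [[0, 0, 0, -0.0279, -0.0276, -0.002, 100], [0, 0, 0, -0.0279, -0.0276, -0.002, 100], [0, 0, 0, -0.0279, -0.0276, -0.002, 100], [0, 0, 0, -0.0279, -0.0276, -0.002, 100], [0, 0, 0, -0.0279, -0.0276, -0.002, 100]],
  ],
)

```text
time_s: 1.63
tcp_pos: [374.3, 243.0, 251.7]
tcp_rot: [0.0, 0.158, 0.988, 0.0]
ft_force: [0.9, 0.4, -0.5]
gripper_width: 1.004
grasp_force: 0.0
```

>>> apply_moves(
  plan=[
    [[0, 0, 0, -0.0279, -0.0276, -0.002, 100], [0, 0, 0, -0.0279, -0.0276, -0.002, 100], [0, 0, 0, -0.0279, -0.0276, -0.002, 100], [0, 0, 0, -0.0279, -0.0276, -0.002, 100], [0, 0, 0, -0.0279, -0.0276, -0.002, 100]],
  ],
)

```text
time_s: 2.05
tcp_pos: [463.9, 68.2, 261.6]
tcp_rot: [0.0, 0.158, 0.987, 0.0]
ft_force: [1.7, 0.5, -0.9]
gripper_width: 1.001
grasp_force: 0.0
```

>>> apply_moves(
  plan=[
    [[0, 0, 0, -0.0279, -0.0276, -0.002, 100], [0, 0, 0, -0.0279, -0.0276, -0.002, 100], [0, 0, 7.16, 0, 0, 0, 100], [0, 0, 7.16, 0, 0, 0, 100], [0, 0, 7.16, 0, 0, 0, 100]],
  ],
)

```text
time_s: 2.47
tcp_pos: [499.4, -0.6, 265.2]
tcp_rot: [-0.0, 0.343, 0.939, 0.0]
ft_force: [0.5, -0.2, 0.1]
gripper_width: 1.002
grasp_force: 0.0
```

>>> apply_moves(
  plan=[
    [[0, 0, 7.16, 0, 0, 0, 100], [0, 0, 7.16, 0, 0, 0, 100], [0, 0, 7.16, 0, 0, 0, 100], [0, 0, 7.16, 0, 0, 0, 100], [0, 0, 7.16, 0, 0, 0, 100]],
  ],
)

```text
time_s: 2.88
tcp_pos: [499.2, 0.3, 265.4]
tcp_rot: [0.0, 0.614, 0.789, 0.0]
ft_force: [0.1, -0.0, -0.1]
gripper_width: 1.0
grasp_force: 0.0
```

>>> apply_moves(
  plan=[
    [[0, 0, 7.16, 0, 0, 0, 100], [0, 0, 7.16, 0, 0, 0, 100]],
  ],
)

```text
time_s: 3.05
tcp_pos: [499.2, 0.3, 265.4]
tcp_rot: [0.0, 0.708, 0.706, 0.0]
ft_force: [0.4, 0.4, 0.0]
gripper_width: 1.001
grasp_force: 0.0
```

Run:
```python
from h import *
say();print(np.round(eyes.camera_model('wrist')['tool_from_camera'],3))
P=np.concatenate([np.load(n+'.npy').reshape(-1,3) for n in('scene','side')])
k=(P[:,2]>170)&(P[:,2]<450)&(P[:,0]>400)&(P[:,0]<1000)&(P[:,1]>-700)&(P[:,1]<50)
H,xe,ye=np.histogram2d(P[k,0],P[k,1],bins=[range(400,1001,50),range(-700,51,50)]);print(H.astype(int))
```

```text
{'time_s': 3.05, 'qpos': [-0.132, 0.275, 1.814, 0.0, 1.053, -0.13], 'tcp_pos': [499.197, 0.311, 265.356], 'tcp_rot': [0.0, 0.708, 0.706, 0.0], 'ft_force': [0.426, 0.379, 0.017], 'grasp_force': 0.0, 'gripper_width': 1.001}
[[-1.00000e-03 -9.64000e-01 -2.67000e-01  6.73550e+01]
 [ 1.00000e+00 -1.00000e-03  0.00000e+00 -4.96000e-01]
 [-0.00000e+00 -2.67000e-01  9.64000e-01 -1.42107e+02]
 [ 0.00000e+00  0.00000e+00  0.00000e+00  1.00000e+00]]
[[   0    0    0    0    0    0    0    0    0    0    0    0    0    0
     0]
 [1283  734   49    0    0    0    0    0    0    0    0    0    0    0
     0]
 [1122  937  515    0    0    0    0    0    0    0    0    0    0    0
     0]
 [1469  694  582    0    0    0    0    0    0    0    0    0    0    0
     0]
 [ 204  483  373    0    0    0    0    0    0    0    0    0    0    0
     0]
 [ 143  248   69    0    0    0    0    0 1215 4022 1383    0    0    0
     0]
 [  22    1    0    0  437 4331 4212 4078 2827    1 1768    0    0    0
     0]
 [ 382  331 2623 4984 4321   83    0    0    0    0 1623   61    0    0
     0]
 [ 322  100    0    0    0    0    0    0    0    0  842 1120  426    0
     0]
 [   0    0    0    0    0    0    0    0    0    0    0 1095  336   73
     0]
 [   0    0    0    0    0    0    0    0    0    0    0  856   18    0
    15]
 [   0    0    0    0    0    0    0    0    0    0    0  905   15 1509
  2127]]
```

>>> apply_moves(
  plan=[
    [[0, 0, 0, -0.0362, 0.0064, 0, 100], [0, 0, 0, -0.0362, 0.0064, 0, 100], [0, 0, 0, -0.0362, 0.0064, 0, 100], [0, 0, 0, -0.0362, 0.0064, 0, 100], [0, 0, 0, -0.0362, 0.0064, 0, 100]],
  ],
)

```text
time_s: 3.47
tcp_pos: [532.1, -182.3, 265.5]
tcp_rot: [0.0, 0.706, 0.709, 0.0]
ft_force: [0.2, 0.5, -0.3]
gripper_width: 1.003
grasp_force: 0.0
```

>>> apply_moves(
  plan=[
    [[0, 0, 0, -0.0362, 0.0064, 0, 0], [0, 0, 0, -0.0362, 0.0064, 0, 0], [0, 0, 0, -0.0362, 0.0064, 0, 0], [0, 0, 0, 0, 0, 0, 0], [0, 0, 0, 0, 0, 0, 0]],
  ],
)

```text
time_s: 3.88
tcp_pos: [551.4, -290.6, 264.5]
tcp_rot: [-0.0, 0.706, 0.708, -0.0]
ft_force: [0.2, 0.8, -0.0]
gripper_width: 0.303
grasp_force: 0.0
```

Run:
```python
from h import *
say()
im,d,P=look('wrist','w1.png');np.save('w1.npy',P)
for t in('carton','cap_green','cap_red','flap_left','flap_right'):
    for r in trace('wrist',t)[:2]:
        p=P[r['mask']];print(t,round(r['conf'],2),np.round(r['bbox']),np.round(np.nanmedian(p,0)),np.round(np.nanpercentile(p,[2,98],axis=0)).tolist())
for y0 in range(-420,-230,10):
  print(y0,[int(np.nanmax(np.append(P[...,2][(abs(P[...,0]-x)<6)&(abs(P[...,1]-y0)<5)],-9))) for x in range(475,645,12)])
```

```text
{'time_s': 3.883, 'qpos': [-0.591, 0.459, 1.521, 0.0, 1.163, -0.593], 'tcp_pos': [551.403, -290.63, 264.548], 'tcp_rot': [-0.0, 0.706, 0.708, -0.0], 'ft_force': [0.242, 0.771, -0.026], 'grasp_force': 0.0, 'gripper_width': 0.303}
carton 0.69 [268. 189. 134. 139.] [ 561. -317.   38.] [[489.0, -403.0, 1.0], [626.0, -247.0, 98.0]]
cap_green 0.74 [258. 214.  32.  36.] [ 548. -363.   26.] [[528.0, -385.0, 6.0], [567.0, -345.0, 28.0]]
cap_red 0.57 [255. 171.  27.  12.] [ 548. -302.   26.] [[531.0, -310.0, 24.0], [564.0, -296.0, 28.0]]
flap_right 0.57 [259. 255.  52.   6.] [ 551. -379.  101.] [[524.0, -404.0, 58.0], [579.0, -374.0, 103.0]]
-420 [-9, -9, -9, -9, -9, -9, -9, -9, -9, -9, -9, -9, -9, 52, 0]
-410 [0, -9, -9, -9, -9, -9, -9, -9, 57, 59, -9, -9, -9, 73, 69]
-400 [0, 17, -9, 11, 65, 61, 65, 64, 75, 51, -9, 3, 16, 81, 83]
-390 [0, 39, 3, 3, 85, 87, 90, 87, 93, 82, 4, 3, 35, 0, 0]
-380 [0, 55, 4, 4, 102, 103, 103, 103, 103, 102, 3, 4, 55, 0, 1]
-370 [0, 101, 3, 4, 101, 103, 26, 27, 28, 3, 3, 3, 55, 0, 0]
-360 [0, 56, 4, 3, 27, 28, 26, 27, 27, 4, 3, 3, 56, 1, 1]
-350 [0, 55, 3, 4, 17, 27, 28, 27, 24, 4, 3, 3, 56, -9, 0]
-340 [0, 56, 3, 4, 4, 21, 26, 4, 3, 4, 3, 3, 55, 53, 1]
-330 [1, 55, 51, 4, 3, 34, 35, 36, 35, 36, 35, 36, 55, 54, 1]
-320 [0, 55, 53, 35, 35, 36, 34, 32, 4, 3, 3, 4, 56, 55, 1]
-310 [1, 55, 52, 4, 3, 26, 28, 27, 4, 3, 3, 4, 55, 55, 0]
-300 [1, 56, 326, 340, 321, 315, 27, 314, 313, 329, 340, -9, 55, 56, -9]
-290 [1, 56, 349, 349, 321, 311, -9, 303, 311, 322, 349, 98, 98, 98, 0]
-280 [0, 350, 356, 355, 355, 352, 358, 356, 355, 355, 355, 356, 96, 94, 0]
-270 [0, 0, 96, 96, 345, 363, 363, 363, 363, 88, 88, 84, 83, 82, 1]
-260 [0, 0, 85, 84, 82, 80, 80, 78, 77, 76, 75, 72, 71, 69, 0]
-250 [1, 0, 73, 71, 70, 69, 68, 65, 63, 62, 61, 60, 59, 58, 1]
-240 [0, 1, 60, 59, 58, 1, 1, 1, 1, 1, 1, 1, 1, 2, 0]
```

View pics/w1.png

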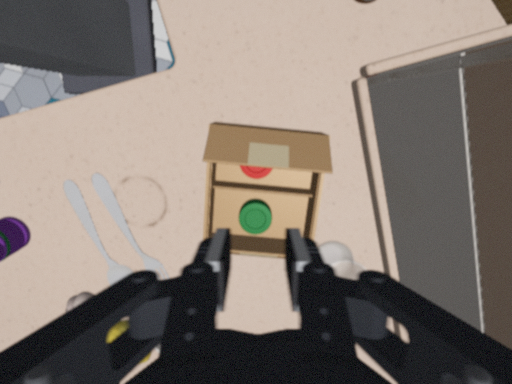

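```bash
cat >> h.py <<'E'
def circ(q):
    A=np.c_[2*q[:,:2],np.ones(len(q))];x=np.linalg.lstsq(A,(q[:,:2]**2).sum(1),rcond=None)[0];return x[:2],np.sqrt(x[2]+x[:2]@x[:2])
E
python3 - <<'E'
from h import *
P=np.load('w1.npy').reshape(-1,3);P=P[~np.isnan(P[:,0])]
k=(abs(P[:,2]-35.5)<2)&(P[:,0]>505)&(P[:,0]<608)&(abs(P[:,1]+325)<14);q=P[k]
vx,vy,x0,y0=cv2.fitLine(q[:,:2].astype(np.float32),cv2.DIST_HUBER,0,.01,.01).ravel();yaw=np.arctan2(vy,vx)
if abs(yaw)>1.6: yaw-=np.sign(yaw)*np.pi
print('divider yaw',np.degrees(yaw),x0,y0,len(q))
k=(abs(P[:,2]-98)<60)&(P[:,1]<-240)&(P[:,1]>-268)&(P[:,2]<100)&(P[:,2]>60)&(P[:,0]>490)&(P[:,0]<630);q=P[k]
c=np.linalg.lstsq(np.c_[q[:,:2],np.ones(len(q))],q[:,2],rcond=None)[0];print('flapL yaw',np.degrees(np.arctan2(-c[0],c[1])),'ang',np.arctan(np.hypot(*c[:2])),len(q))
k=(abs(P[:,2]-55)<2)&(abs(P[:,1]+345)<30);q=P[k];L=q[q[:,0]<556];Rr=q[q[:,0]>556]
for s in(L,Rr):
    f=cv2.fitLine(s[:,:2].astype(np.float32),cv2.DIST_HUBER,0,.01,.01).ravel();print('wall',f,np.degrees(np.arctan2(f[1],f[0])),s[:,0].min(),s[:,0].max(),len(s))
k=(P[:,2]>24)&(P[:,2]<31)&(np.hypot(P[:,0]-548,P[:,1]+363)<30)
print('cap top',cv2.minEnclosingCircle(P[k,:2].astype(np.float32)),P[k].mean(0),P[k].min(0),P[k].max(0))
Q=np.concatenate([np.load(n+'.npy').reshape(-1,3) for n in('scene','side')]+[P])
th=np.radians(-5.4);C=np.array([x0,y0]);l=(Q[:,:2]-[556,-326])@np.array([[np.cos(th),-np.sin(th)],[np.sin(th),np.cos(th)]])
for y0 in range(-170,-60,10):
  print(y0,[int(np.nanpercentile(np.append(Q[:,2][(abs(l[:,0]-x)<6)&(abs(l[:,1]-y0)<5)&(Q[:,2]<230)],-9),97)) for x in range(-80,110,12)])
E
```

```text
divider yaw -5.347458 555.94617 -326.03067 145
flapL yaw 174.63064177329105 ang 0.8857296701508642 2205
wall [ 8.7105446e-02  9.9619907e-01  4.8804211e+02 -3.4393124e+02] 85.00289 483.5637084375801 494.2164743702423 172
wall [ 9.9999821e-01  1.8810090e-03  6.4234296e+02 -3.4457410e+02] 0.10777394 615.737533433495 728.4471992801168 231
cap top ((547.1783447265625, -366.19024658203125), 22.106067657470703) [ 547.30983775 -365.8186388    25.85565537] [ 526.37338614 -387.16429488   24.01126119] [ 568.70618166 -344.13462755   28.74309513]
-170 [2, 2, 3, 3, 1, 1, 0, 1, 0, 1, 0, 2, 2, 2, 48, 23]
-160 [2, 3, 3, 2, 1, 0, 2, 1, 1, 0, 2, 1, 1, 3, 48, 47]
-150 [2, 3, 1, 2, 1, 2, 1, 0, 1, 0, 1, 2, 1, 3, 2, 50]
-140 [2, 1, 1, 1, 2, 0, 1, 0, 0, 1, 2, 1, 2, 1, 1, 1]
-130 [2, 2, 3, 2, 1, 0, 1, 2, 1, 0, 2, 1, 2, 1, 17, 80]
-120 [2, 1, 1, 2, 1, 0, 1, 0, 0, 1, 0, 2, 0, 78, 81, 80]
-110 [2, 1, 2, 3, 0, 0, 0, 0, 0, 0, 0, 0, 0, 81, 70, 58]
-100 [2, 3, 2, 2, 0, 0, 0, 0, 0, 0, 0, 0, 0, 82, 63, -9]
-90 [1, 3, 0, 1, 0, 0, 0, 0, 0, 0, 0, 0, 0, 80, 65, -9]
-80 [2, 60, 63, 65, 63, 62, 61, 62, 62, 62, 64, 63, 64, 83, 74, 53]
-70 [1, 79, 83, 80, 81, 82, 81, 83, 82, 79, 81, 83, 80, 56, 81, 74]
```

>>> apply_moves(
  plan=[
    [[0, 0, 5.5, -0.02, 0.0045, 0, 0], [0, 0, 0, -0.02, 0.0045, 0, 0], [0, 0, 0, 0, 0, 0.036, 0], [0, 0, 0, 0, 0, 0.036, 0]],
  ],
)

```text
time_s: 4.52
tcp_pos: [559.7, -330.0, 194.3]
tcp_rot: [0.002, 0.739, 0.674, 0.001]
ft_force: [0.3, -0.6, -1.1]
gripper_width: 0.002
grasp_force: 0.0
```

```bash
cat >> h.py <<'E'
TH=np.radians(-5.35);CC=np.array([557.3,-326.2]);RL=np.array([[np.cos(TH),np.sin(TH)],[-np.sin(TH),np.cos(TH)]])
def loc(p): return RL@(np.asarray(p)[:2]-CC)
E
python3 - <<'E'
from h import *
say();s=telemetry.sense();print(loc(s['tcp_pos']),np.round(q2R(s['tcp_rot']),3).tolist())
E
```

```text
{'time_s': 4.517, 'qpos': [-0.634, 0.56, 1.539, 0.0, 1.038, -0.543], 'tcp_pos': [559.707, -329.985, 194.273], 'tcp_rot': [0.002, 0.739, 0.674, 0.001], 'ft_force': [0.322, -0.599, -1.08], 'grasp_force': 0.0, 'gripper_width': 0.002}
[ 2.7497464  -3.54381453] [[0.092, 0.996, 0.004], [0.996, -0.092, -0.003], [-0.002, 0.004, -1.0]]
```

>>> apply_moves(
  plan=[
    [[0, 0, 0, 0, 0, 0.038, 0], [0, 0, 0, 0, 0, 0.038, 0], [0, 0, 0, 0, 0, 0.036, 0], [0, 0, 0, 0.015, 0, 0, 0], [0, 0, 0, 0.015, 0, 0, 0]],
  ],
)

```text
time_s: 4.93
tcp_pos: [561.2, -298.0, 80.3]
tcp_rot: [-0.002, 0.739, 0.674, -0.0]
ft_force: [1.3, 1.3, 2.0]
gripper_width: -0.002
grasp_force: 0.0
```

>>> apply_moves(
  plan=[
    [[0, 0, 0, 0.008, 0, 0, 0], [0, 0, 0, 0.008, 0, -0.003, 0], [0, 0, 0, 0.008, 0, -0.003, 0], [0, 0, 0, 0.008, 0, -0.003, 0], [0, 0, 0, 0.008, 0, -0.002, 0]],
  ],
)

```text
time_s: 5.35
tcp_pos: [565.9, -259.0, 93.9]
tcp_rot: [0.001, 0.739, 0.674, 0.0]
ft_force: [-0.2, -0.7, -1.3]
gripper_width: 0.001
grasp_force: 0.7
```

>>> apply_moves(
  plan=[
    [[0, 0, 0, 0.008, 0, 0.001, 0], [0, 0, 0, 0.008, 0, 0.002, 0], [0, 0, 0, 0.008, 0, 0.003, 0], [0, 0, 0, 0.004, 0, 0.002, 0], [0, 0, 0, 0, 0, 0, 0]],
  ],
)

```text
time_s: 5.77
tcp_pos: [567.7, -230.6, 83.5]
tcp_rot: [-0.001, 0.739, 0.674, -0.0]
ft_force: [0.2, 0.5, 0.0]
gripper_width: -0.001
grasp_force: 0.0
```

Run:
```python
from h import *
say();s=telemetry.sense();print(loc(s['tcp_pos']))
im,d,P=look('side','s2.png');np.save('s2.npy',P);l=(P[...,:2]-CC)@RL.T
for y0 in range(30,140,8): 
  k=(abs(l[...,1]-y0)<4)&(abs(l[...,0]-30)<30)&(P[...,2]<150);k2=(abs(l[...,1]-y0)<4)&(abs(l[...,0]+45)<20)&(P[...,2]<150)
  print(y0,k.sum(),[np.round(np.nanpercentile(P[...,2][q],[5,50,95])) if q.sum() else 0 for q in(k,k2)])
cv2.imwrite('pics/s2c.png',cv2.resize(im[120:290,220:420,::-1],None,fx=3,fy=3))
```

```text
{'time_s': 5.767, 'qpos': [-0.494, 0.649, 1.724, 0.0, 0.77, -0.403], 'tcp_pos': [567.652, -230.602, 83.463], 'tcp_rot': [-0.001, 0.739, 0.674, -0.0], 'ft_force': [0.2, 0.475, 0.031], 'grasp_force': 0.0, 'gripper_width': -0.001}
[ 1.39355163 96.14674325]
30 1 [array([23., 23., 23.]), array([21., 24., 27.])]
38 6 [array([24., 26., 27.]), array([21., 25., 26.])]
46 3 [array([25., 26., 26.]), array([18., 24., 48.])]
54 1 [array([25., 25., 25.]), 0]
62 0 [0, 0]
70 189 [array([12., 32., 53.]), array([20., 41., 54.])]
78 189 [array([ 14.,  54., 145.]), array([ 30.,  56., 140.])]
86 215 [array([ 62., 104., 146.]), array([ 60.,  66., 146.])]
94 80 [array([68., 73., 77.]), array([67., 72., 78.])]
102 63 [array([ 75.,  80., 144.]), array([ -1.,  81., 135.])]
110 32 [array([83., 87., 91.]), array([-2., 87., 91.])]
118 1 [array([91., 91., 91.]), array([-2., -1., 90.])]
126 0 [0, array([-2., -2.,  1.])]
134 0 [0, array([-2., -1., -0.])]
```

View pics/s2c.png

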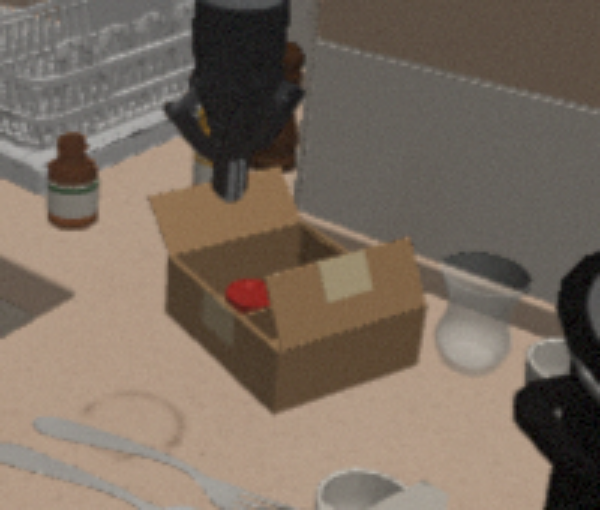

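The left flap stands folded back (crop (220,210), about 2.36 rad). The right flap (345,285) is next.

>>> apply_moves(
  plan=[
    [[0, 0, 0, 0, 0, -0.012, 0], [0, 0, 0, -0.0395, 0, 0, 0], [0, 0, 0, -0.0395, 0, 0, 0], [0, 0, 0, -0.0395, 0, 0, 0], [0, 0, 0, 0, 0, 0.015, 0]],
  ],
)

```text
time_s: 6.23
tcp_pos: [557.4, -357.3, 84.6]
tcp_rot: [0.004, 0.74, 0.672, 0.0]
ft_force: [-0.4, -0.6, 1.2]
gripper_width: 0.003
grasp_force: 0.0
```

>>> apply_moves(
  plan=[
    [[0, 0, 0, -0.009, 0, 0, 0], [0, 0, 0, -0.008, 0, 0, 0], [0, 0, 0, -0.008, 0, -0.003, 0], [0, 0, 0, -0.008, 0, -0.003, 0], [0, 0, 0, -0.008, 0, -0.003, 0]],
  ],
)

```text
time_s: 6.65
tcp_pos: [553.6, -390.9, 91.4]
tcp_rot: [0.0, 0.738, 0.674, 0.0]
ft_force: [-0.2, 1.2, -1.0]
gripper_width: 0.001
grasp_force: 0.5
```

>>> apply_moves(
  plan=[
    [[0, 0, 0, -0.008, 0, 0.001, 0], [0, 0, 0, -0.008, 0, 0.002, 0], [0, 0, 0, -0.008, 0, 0.003, 0], [0, 0, 0, -0.007, 0, 0.002, 0], [0, 0, 0, 0, 0, 0, 0]],
  ],
)

```text
time_s: 7.07
tcp_pos: [550.0, -422.7, 81.4]
tcp_rot: [-0.0, 0.739, 0.674, -0.0]
ft_force: [0.2, 0.2, -0.6]
gripper_width: -0.006
grasp_force: 0.0
```

Run:
```python
from h import *
say();s=telemetry.sense();print(loc(s['tcp_pos']))
for n in('side','scene'):
 im,d,P=look(n,n+'3.png');l=(P[...,:2]-CC)@RL.T
 for sg in(-1,1):
  for y0 in range(78,126,6): 
   k=(abs(sg*l[...,1]-y0)<3)&(abs(l[...,0]+10)<55)&(P[...,2]<150)
   print(n,sg*y0,k.sum(),np.round(np.nanpercentile(P[...,2][k],[5,50,95])) if k.sum() else 0)
```

```text
{'time_s': 7.067, 'qpos': [-0.75, 0.745, 1.504, -0.0, 0.893, -0.658], 'tcp_pos': [549.993, -422.739, 81.374], 'tcp_rot': [-0.0, 0.739, 0.674, -0.0], 'ft_force': [0.213, 0.24, -0.611], 'grasp_force': 0.0, 'gripper_width': -0.006}
[  1.72570007 -96.79962101]
side -78 724 [ 0. 25. 49.]
side -84 123 [ -2.  -1. 143.]
side -90 132 [ -3.  -1. 144.]
side -96 124 [ -2.  -1. 148.]
side -102 172 [ -2.  71. 142.]
side -108 433 [ -2. 124. 147.]
side -114 143 [ -2.  -1. 149.]
side -120 157 [-2. -0. 90.]
side 78 152 [19. 56. 61.]
side 84 116 [59. 63. 66.]
side 90 126 [65. 69. 73.]
side 96 125 [70. 75. 79.]
side 102 114 [74. 80. 84.]
side 108 129 [-0. 86. 90.]
side 114 59 [-1. 89. 92.]
side 120 11 [-2. -1. -0.]
scene -78 269 [ 8. 46. 61.]
scene -84 252 [ 58. 103. 146.]
scene -90 167 [ 61.  70. 136.]
scene -96 132 [  1.  74. 133.]
scene -102 99 [ -0.  78. 137.]
scene -108 102 [ -1.  83. 137.]
scene -114 76 [-1. 89. 93.]
scene -120 29 [-2.  1. 90.]
scene 78 0 0
scene 84 0 0
scene 90 0 0
scene 96 0 0
scene 102 0 0
scene 108 0 0
scene 114 0 0
scene 120 0 0
```

>>> apply_moves(
  plan=[
    [[0, 0, 0, 0, 0, -0.035, 0], [0, 0, 0, 0, 0, -0.035, 0], [0, 0, 0, 0.028, -0.004, 0, 70], [0, 0, 0, 0.028, -0.004, 0, 70], [0, 0, 0, 0, 0, 0, 70]],
  ],
)

```text
time_s: 7.58
tcp_pos: [547.4, -360.8, 153.0]
tcp_rot: [-0.001, 0.738, 0.675, 0.0]
ft_force: [-0.8, -0.1, -0.1]
gripper_width: 0.42
grasp_force: 0.0
```

>>> apply_moves(
  plan=[
    [[0, 0, 0, 0, 0, 0, 70], [0, 0, 0, 0, 0, 0, 70]],
  ],
)

```text
time_s: 7.75
tcp_pos: [547.9, -365.0, 152.5]
tcp_rot: [0.0, 0.739, 0.674, -0.0]
ft_force: [0.1, 0.6, -0.6]
gripper_width: 0.694
grasp_force: 0.0
```

Run:
```python
from h import *
say();s=telemetry.sense();print(loc(s['tcp_pos']))
im,d,P=look('wrist','w4.png')
for r in trace('wrist','cap_green')[:3]: print(r['conf'],r['bbox'],np.nanmedian(P[r['mask']],0))
hsv=cv2.cvtColor(im,cv2.COLOR_RGB2HSV);g=(hsv[...,0]>45)&(hsv[...,0]<85)&(hsv[...,1]>100)
k=g&(P[...,2]>21)&(P[...,2]<31)
q=P[k];(cx,cy),r=cv2.minEnclosingCircle(q[:,:2].astype(np.float32));print(k.sum(),cx,cy,r,q.mean(0),loc((cx,cy)))
# silhouette edge in top plane
m,T=cam('wrist');c=max(cv2.findContours(g.astype(np.uint8),0,2)[0],key=cv2.contourArea);x,y,w,h=cv2.boundingRect(c);print(x,y,w,h)
s['tcp']=0
cv2.imwrite('pics/w4c.png',im[:,:,::-1])
```

```text
{'time_s': 7.75, 'qpos': [-0.688, 0.618, 1.552, -0.0, 0.971, -0.597], 'tcp_pos': [547.876, -365.032, 152.485], 'tcp_rot': [0.0, 0.739, 0.674, -0.0], 'ft_force': [0.108, 0.579, -0.556], 'grasp_force': 0.0, 'gripper_width': 0.694}
[ -5.76237741 -39.5419954 ]
0.64 [258.6, 181.6, 48.4, 54.1] [ 547.70511291 -364.79680146   25.834562  ]
1720 547.4589233398438 -366.1026611328125 21.815561294555664 [ 547.43913697 -365.41901761   25.82047682] [ -6.07770247 -40.64641052]
235 159 46 49
```

View pics/w4c.png

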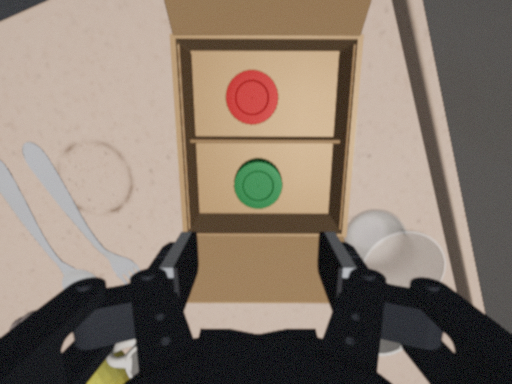

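>>> apply_moves(
  plan=[
    [[0, 0, 0, -0.001, 0, 0.036, 70], [0, 0, 0, 0, 0, 0.036, 70], [0, 0, 0, 0, 0, 0.036, 70], [0, 0, 0, 0, 0, 0.025, 70], [0, 0, 0, 0, 0, 0.012, 70]],
  ],
)

```text
time_s: 8.27
tcp_pos: [546.1, -365.7, 3.6]
tcp_rot: [-0.002, 0.739, 0.674, -0.0]
ft_force: [3.8, 9.9, 113.8]
gripper_width: 0.698
grasp_force: 17.3
```

>>> apply_moves(
  plan=[
    [[0, 0, 0, 0, 0, 0.002, 70], [0, 0, 0, 0, 0, 0, 30], [0, 0, 0, 0, 0, 0, 30], [0, 0, 0, 0, 0, 0, 30], [0, 0, 0, 0, 0, 0, 30]],
  ],
  grip_force=100,
)

```text
time_s: 8.68
tcp_pos: [547.6, -366.3, 5.9]
tcp_rot: [0.0, 0.739, 0.674, 0.0]
ft_force: [0.5, -1.2, 2.6]
gripper_width: 0.485
grasp_force: 101.2
```

>>> apply_moves(
  plan=[
    [[0, 0, 0, 0, 0, -0.01, 30], [0, 0, 0, 0, 0, -0.03, 30], [0, 0, 0, 0, 0, -0.04, 30], [0, 0, 0, 0, 0, -0.04, 30], [0, 0, 0, 0, 0, -0.04, 30]],
  ],
)

```text
time_s: 9.1
tcp_pos: [547.2, -365.7, 167.9]
tcp_rot: [-0.0, 0.739, 0.674, 0.0]
ft_force: [-0.5, -0.4, -1.3]
gripper_width: 0.484
grasp_force: 101.3
```

Run:
```python
from h import *
say()
P=np.concatenate([np.load(n+'.npy').reshape(-1,3) for n in('scene','side','s2')])
xs=range(420,640,15);print(xs)
for y0 in range(60,-150,-15):
  print(y0,[int(np.nanmax(np.append(P[:,2][(abs(P[:,0]-x)<8)&(abs(P[:,1]-y0)<8)&(P[:,2]<190)],-9))) for x in xs])
```

```text
{'time_s': 9.1, 'qpos': [-0.69, 0.601, 1.539, 0.0, 1.002, -0.598], 'tcp_pos': [547.152, -365.737, 167.919], 'tcp_rot': [-0.0, 0.739, 0.674, 0.0], 'ft_force': [-0.539, -0.445, -1.323], 'grasp_force': 101.253, 'gripper_width': 0.484}
range(420, 640, 15)
60 [6, 3, 5, 3, 128, 131, 100, 48, 77, 99, 103, 102, 101, 101, 102]
45 [4, 3, 3, 4, 39, 130, 127, 94, 104, 102, 102, 93, 92, 80, 65]
30 [3, 3, 4, 2, 3, 132, 132, 87, 99, 79, 76, 85, 95, 163, 158]
15 [3, 3, 3, 3, 3, 131, 132, 84, 111, 162, 163, 153, 162, 163, 162]
0 [4, 3, 4, 4, 4, 45, 131, 144, 163, 163, 163, 133, 144, 40, 0]
-15 [4, 4, 2, 4, 3, 41, 44, 144, 144, 3, 3, 1, 5, 5, 4]
-30 [4, 4, 3, 3, 3, 62, 63, 65, 58, 4, 3, 4, 3, 3, 2]
-45 [2, 3, 3, 3, 3, 65, 90, 88, 64, 4, 4, 2, 4, 3, 3]
-60 [2, 3, 3, 5, 4, 79, 89, 90, 62, 0, 1, 2, 3, 5, 3]
-75 [0, 3, 2, 2, 4, 64, 89, 87, 60, 0, 0, 0, 4, 2, 3]
-90 [0, 2, 3, 3, 3, 2, 57, 57, 1, 1, 1, 1, 3, 3, 3]
-105 [-9, 4, 5, 2, 3, 4, 4, 5, 3, 3, 3, 4, 3, 4, 4]
-120 [-9, 1, 6, 3, 3, 2, 7, 3, 4, 3, 4, 4, 3, 4, 2]
-135 [-9, 2, 4, 3, 3, 4, 2, 2, 2, 3, 4, 5, 1, 4, 2]
```

>>> apply_moves(
  plan=[
    [[0, 0, 0, 0.035, -0.0077, -0.01, 30], [0, 0, 0, 0.035, -0.0077, -0.01, 30], [0, 0, 0, 0.035, -0.0077, -0.01, 30], [0, 0, 0, 0.035, -0.0077, -0.01, 30], [0, 0, 0, 0.035, -0.0077, -0.01, 30]],
  ],
)

```text
time_s: 9.52
tcp_pos: [524.5, -186.6, 216.7]
tcp_rot: [0.0, 0.739, 0.674, 0.0]
ft_force: [0.7, 0.3, 0.4]
gripper_width: 0.485
grasp_force: 101.2
```

>>> apply_moves(
  plan=[
    [[0, 0, 0, 0.035, -0.0077, -0.01, 30], [0, 0, 0, 0.035, -0.0077, -0.01, 30], [0, 0, 0, 0, 0, 0, 30], [0, 0, 0, 0, 0, 0, 30]],
  ],
)

```text
time_s: 9.85
tcp_pos: [516.2, -115.6, 237.0]
tcp_rot: [0.001, 0.738, 0.675, 0.001]
ft_force: [0.3, 0.0, -0.0]
gripper_width: 0.486
grasp_force: 101.2
```

Run:
```python
from h import *
say()
im,d,P=look('wrist','w5.png')
for r in trace('wrist','jar')[:3]: print(r['conf'],r['bbox'],np.nanmedian(P[r['mask']],0))
k=(np.hypot(P[...,0]-516,P[...,1]+60)<60)
for lo,hi in((84,92),(75,82),(58,68),(20,50)):
    q=P[k&(P[...,2]>lo)&(P[...,2]<hi)]
    if len(q)>5: print(lo,len(q),cv2.minEnclosingCircle(q[:,:2].astype(np.float32)),q.mean(0),circ(q))
cv2.imwrite('pics/w5c.png',im[:,:,::-1])
```

```text
{'time_s': 9.85, 'qpos': [-0.345, 0.348, 1.787, 0.0, 1.004, -0.256], 'tcp_pos': [516.216, -115.617, 236.956], 'tcp_rot': [0.001, 0.738, 0.675, 0.001], 'ft_force': [0.284, 0.009, -0.007], 'grasp_force': 101.215, 'gripper_width': 0.486}
0.71 [253.1, 114.3, 48.5, 50.8] [517.17645955 -56.23319998  61.21256625]
0.57 [24.9, 325.9, 49.1, 38.5] [ 186.5036055  -295.07011078   31.37173976]
0.42 [316.2, 294.5, 127.6, 82.3] [ 537.06971812 -322.50921501   19.95360131]
84 265 ((517.1083984375, -56.668392181396484), 13.928474426269531) [516.97743986 -56.58431887  87.09583039] (array([517.10202038, -56.59406237]), np.float64(12.577066935967087))
75 261 ((517.1484985351562, -56.60354995727539), 16.49020004272461) [517.44754003 -55.70518968  78.63957067] (array([517.17791739, -56.48227828]), np.float64(15.18044751185542))
58 798 ((517.3516845703125, -56.48928451538086), 23.876100540161133) [517.5945736  -55.35355377  61.24303445] (array([517.10659648, -56.59116389]), np.float64(20.523726087493532))
20 468 ((521.9214477539062, -32.944915771484375), 36.7513427734375) [520.39646591  -8.23501223  38.65979154] (array([521.80461659, -20.84214018]), np.float64(17.849488140586544))
```

View pics/w5c.png

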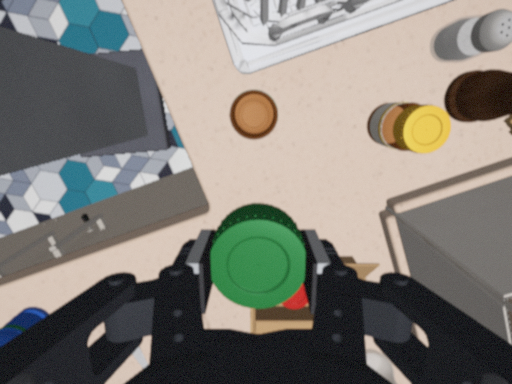

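Run:
```python
from h import *
im,d,P=look('wrist');say()
hsv=cv2.cvtColor(im,cv2.COLOR_RGB2HSV);g=(hsv[...,0]>45)&(hsv[...,0]<85)&(hsv[...,1]>100)
g&=(P[...,2]>200);q=P[g];z=q[:,2];print(np.percentile(z,[2,10,50,90,98]))
zt=np.percentile(z,70);t=q[abs(z-zt)<2];print(len(t),zt,cv2.minEnclosingCircle(t[:,:2].astype(np.float32)),t.mean(0))
n=np.linalg.lstsq(np.c_[t[:,:2],np.ones(len(t))],t[:,2],rcond=None)[0];print('slope',n)
```

```text
{'time_s': 10.0, 'qpos': [-0.349, 0.351, 1.787, -0.0, 1.004, -0.257], 'tcp_pos': [516.286, -117.814, 235.397], 'tcp_rot': [0.0, 0.739, 0.674, 0.0], 'ft_force': [0.277, -0.734, -0.448], 'grasp_force': 101.215, 'gripper_width': 0.486}
[242.00711006 252.47336869 255.69902301 256.82558869 257.64699992]
6797 256.2130242361751 ((516.1395874023438, -117.2361068725586), 22.498199462890625) [ 515.94695346 -116.56233821  255.84050956]
slope [1.23412349e-03 2.53853577e-03 2.55499665e+02]
```

Run:
```python
from h import *
for i in range(4):
    s=telemetry.sense();im,d,P=look('wrist')
    hsv=cv2.cvtColor(im,cv2.COLOR_RGB2HSV);g=(hsv[...,0]>45)&(hsv[...,0]<85)&(hsv[...,1]>100)&(P[...,2]>200);q=P[g];t=q[abs(q[:,2]-np.percentile(q[:,2],70))<2]
    k=(np.hypot(P[...,0]-516,P[...,1]+60)<60);r=P[k&(P[...,2]>82)&(P[...,2]<92)];b=P[k&(P[...,2]>58)&(P[...,2]<68)]
    f=lambda x:np.array(cv2.minEnclosingCircle(x[:,:2].astype(np.float32))[0])
    print(np.round(s['tcp_pos'],1),'cap',f(t).round(1),np.median(t[:,2]).round(1),'rim',f(r).round(1),circ(r)[0].round(1),np.median(r[:,2]).round(1),'body',f(b).round(1),'d',(f(r)-f(t)).round(1))
s=telemetry.sense();print(s['tcp_pos'],q2R(s['tcp_rot']).round(4).tolist())
```

```text
[ 516.3 -117.8  235.4] cap [ 516.1 -118.1] 255.5 rim [517.  -56.6] [517.1 -56.6] 86.9 body [517.2 -56.7] d [ 0.9 61.4]
[ 516.3 -118.   235.1] cap [ 515.9 -117.9] 255.2 rim [517.1 -56.6] [517.1 -56.5] 87.0 body [517.2 -56.4] d [ 1.2 61.3]
[ 516.2 -118.   235. ] cap [ 515.7 -118.3] 255.1 rim [517.1 -56.6] [517.1 -56.5] 87.1 body [517.1 -56.4] d [ 1.4 61.7]
[ 516.2 -118.   234.9] cap [ 516.  -117.2] 255.0 rim [517.1 -56.5] [517.1 -56.5] 86.9 body [517.2 -56.5] d [ 1.1 60.7]
[ 516.17809941 -117.88620903  234.88835406] [[0.0928, 0.9957, -0.0007], [0.9957, -0.0928, 0.0003], [0.0003, -0.0007, -1.0]]
```

>>> apply_moves(
  plan=[
    [[0, 0, 0, 0.0306, -0.0023, 0.015, 30], [0, 0, 0, 0.0306, -0.0024, 0.015, 30], [0, 0, 0, 0, 0, 0.035, 30], [0, 0, 0, 0, 0, 0.035, 30], [0, 0, 0, 0, 0, 0, 30]],
  ],
)

```text
time_s: 10.62
tcp_pos: [514.8, -55.2, 130.3]
tcp_rot: [-0.004, 0.739, 0.674, -0.002]
ft_force: [-0.9, 0.1, -1.5]
gripper_width: 0.488
grasp_force: 101.6
```

>>> apply_moves(
  plan=[
    [[0, 0, 0, 0, 0, 0, 30], [0, 0, 0, 0, 0, 0, 30], [0, 0, 0, 0, 0, 0, 30]],
  ],
)

```text
time_s: 10.87
tcp_pos: [518.1, -56.3, 137.1]
tcp_rot: [0.001, 0.739, 0.674, 0.001]
ft_force: [-0.8, 0.7, -0.6]
gripper_width: 0.485
grasp_force: 101.6
```

Run:
```python
from h import *
say();s=telemetry.sense();print(((np.array([517.2,-56.5])-s['tcp_pos'][:2])@q2R(s['tcp_rot'])[:2,:2]).round(2),q2R(s['tcp_rot'])[:,2].round(4))
im,d,P=look('side','s6.png')
g=cv2.cvtColor(im,cv2.COLOR_RGB2HSV);k=(g[...,0]>45)&(g[...,0]<85)&(g[...,1]>100)&(np.hypot(P[...,0]-517,P[...,1]+57)<40)&(P[...,2]>95);q=P[k];print('cap',len(q),q.min(0),q.max(0),circ(q))
k=(np.hypot(P[...,0]-517,P[...,1]+57)<40);b=P[k&(P[...,2]>10)&(P[...,2]<60)];print('jar',circ(b))
cv2.imwrite('pics/s6c.png',cv2.resize(im[100:210,180:320,::-1],None,fx=5,fy=5))
```

```text
{'time_s': 10.867, 'qpos': [-0.235, 0.468, 1.915, 0.0, 0.756, -0.143], 'tcp_pos': [518.082, -56.31, 137.093], 'tcp_rot': [0.001, 0.739, 0.674, 0.001], 'ft_force': [-0.766, 0.668, -0.603], 'grasp_force': 101.553, 'gripper_width': 0.485}
[-0.27 -0.86] [ 2.7e-03 -5.0e-04 -1.0e+00]
cap 113 [481.74423215 -82.89376915 136.84028394] [538.2610477  -40.87707002 286.8139288 ] (array([515.83913709, -62.51899263]), np.float64(16.776107813414573))
jar (array([516.29274585, -60.84386231]), np.float64(22.58323690262403))
```

View pics/s6c.png

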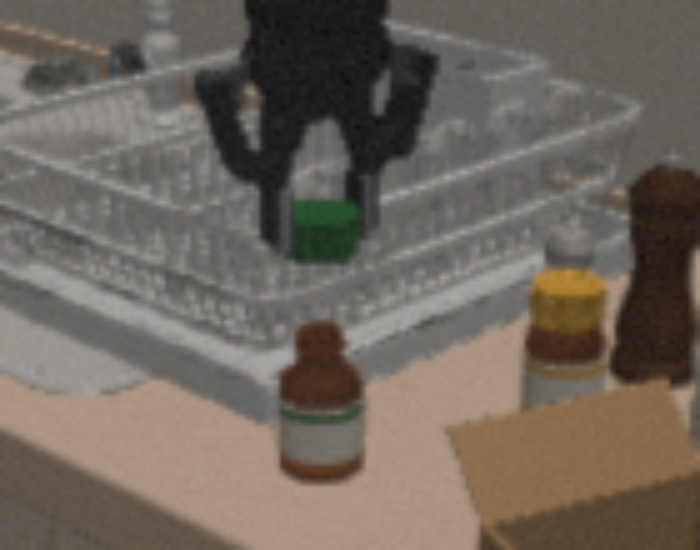

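>>> apply_moves(
  plan=[
    [[0, 0, 0, -0.0003, -0.0009, 0.01, 30], [0, 0, 0, 0, 0, 0.012, 30], [0, 0, 0, 0, 0, 0.01, 30], [0, 0, 0, 0, 0, 0.006, 30], [0, 0, 0, 0, 0, 0.003, 30]],
  ],
)

```text
time_s: 11.33
tcp_pos: [516.3, -56.0, 94.1]
tcp_rot: [-0.0, 0.739, 0.674, 0.0]
ft_force: [0.5, 0.3, -0.9]
gripper_width: 0.48
grasp_force: 101.5
```

>>> apply_moves(
  plan=[
    [[0, 0, 0, 0, 0, 0, 30], [0, 0, 0, 0, 0, 0, 30], [0, 0, 0, 0, 0, 0, 30], [0, 0, 0, 0, 0, 0, 30], [0, 0, 0, 0, 0, 0, 30]],
  ],
)

```text
time_s: 11.75
tcp_pos: [516.4, -55.9, 94.6]
tcp_rot: [0.0, 0.739, 0.674, 0.0]
ft_force: [-0.3, 0.3, -1.0]
gripper_width: 0.485
grasp_force: 101.5
```

Run:
```python
from h import *
say();s=telemetry.sense();print(((np.array([517.2,-56.5])-s['tcp_pos'][:2])@q2R(s['tcp_rot'])[:2,:2]).round(2),q2R(s['tcp_rot'])[:,2].round(4))
```

```text
{'time_s': 11.75, 'qpos': [-0.235, 0.534, 1.952, 0.0, 0.655, -0.144], 'tcp_pos': [516.399, -55.917, 94.621], 'tcp_rot': [0.0, 0.739, 0.674, 0.0], 'ft_force': [-0.25, 0.264, -0.977], 'grasp_force': 101.544, 'gripper_width': 0.485}
[-0.51  0.85] [ 6.e-04 -0.e+00 -1.e+00]
```

>>> apply_moves(
  plan=[
    [[0, 0, 0, -0.0005, 0.0008, 0.002, 30], [0, 0, 0, 0, 0, 0.003, 30], [0, 0, 0, 0, 0, 0.003, 30], [0, 0, 0, 0, 0, 0.003, 30], [0, 0, 0, 0, 0, 0.002, 30]],
  ],
)

```text
time_s: 12.17
tcp_pos: [516.9, -56.4, 80.7]
tcp_rot: [-0.0, 0.739, 0.674, -0.0]
ft_force: [0.0, 0.6, -1.3]
gripper_width: 0.482
grasp_force: 101.5
```

>>> apply_moves(
  plan=[
    [[0, 0, 0, 0, 0, 0.001, 30], [0, 0, 0, 0, 0, 0.001, 30], [0, 0, 0, 0, 0, 0.001, 30]],
  ],
)

```text
time_s: 12.42
tcp_pos: [517.0, -56.5, 78.2]
tcp_rot: [-0.0, 0.739, 0.674, 0.0]
ft_force: [-0.7, -0.7, -0.2]
gripper_width: 0.485
grasp_force: 101.6
```

Centred, no side force. Continue pressing in small steps.

>>> apply_moves(
  plan=[
    [[0, 0, 0, 0, 0, 0.001, 30], [0, 0, 0, 0, 0, 0.001, 30]],
  ],
)

```text
time_s: 12.58
tcp_pos: [517.4, -56.5, 76.5]
tcp_rot: [0.0, 0.739, 0.674, 0.0]
ft_force: [0.0, 0.1, 7.2]
gripper_width: 0.485
grasp_force: 102.1
```

>>> apply_moves(
  plan=[
    [[0, 0, 0, 0, 0, 0.001, 30], [0, 0, 0, 0, 0, 0.001, 30]],
  ],
)

```text
time_s: 12.75
tcp_pos: [517.7, -56.6, 75.3]
tcp_rot: [0.001, 0.739, 0.674, 0.001]
ft_force: [-0.9, 1.0, 11.5]
gripper_width: 0.485
grasp_force: 102.9
```

>>> apply_moves(
  plan=[
    [[0, 0, 0, 0, 0, 0.001, 30]],
  ],
)

```text
time_s: 12.83
tcp_pos: [517.6, -56.6, 74.0]
tcp_rot: [0.001, 0.739, 0.674, 0.001]
ft_force: [0.1, -1.4, 5.3]
gripper_width: 0.487
grasp_force: 102.1
```

>>> apply_moves(
  plan=[
    [[0, 0, 0, 0, 0, 0.001, 30]],
  ],
)

```text
time_s: 12.92
tcp_pos: [517.3, -56.5, 72.6]
tcp_rot: [0.0, 0.739, 0.674, 0.0]
ft_force: [0.4, -0.1, -0.8]
gripper_width: 0.487
grasp_force: 101.6
```

>>> apply_moves(
  plan=[
    [[0, 0, 0, 0, 0, 0.001, 30]],
  ],
)

```text
time_s: 13.0
tcp_pos: [517.0, -56.5, 71.2]
tcp_rot: [-0.0, 0.739, 0.674, 0.0]
ft_force: [-0.2, -0.4, -0.5]
gripper_width: 0.484
grasp_force: 101.6
```

>>> apply_moves(
  plan=[
    [[0, 0, 0, 0, 0, 0.001, 30]],
  ],
)

```text
time_s: 13.08
tcp_pos: [517.2, -56.5, 70.8]
tcp_rot: [0.0, 0.739, 0.674, 0.0]
ft_force: [-5.8, 0.9, 26.7]
gripper_width: 0.482
grasp_force: 104.5
```

>>> apply_moves(
  plan=[
    [[0, 0, 0, 0, 0, 0.001, 30]],
  ],
)

```text
time_s: 13.17
tcp_pos: [517.3, -56.5, 70.7]
tcp_rot: [0.001, 0.739, 0.674, 0.0]
ft_force: [-8.3, 1.5, 40.7]
gripper_width: 0.485
grasp_force: 106.0
```

>>> apply_moves(
  plan=[
    [[0, 0, 0, 0, 0, 0.0005, 30], [0, 0, 0, 0, 0, 0, 30]],
  ],
)

```text
time_s: 13.33
tcp_pos: [517.3, -56.5, 70.8]
tcp_rot: [0.001, 0.739, 0.674, 0.001]
ft_force: [-7.7, 0.6, 31.7]
gripper_width: 0.489
grasp_force: 105.3
```

>>> apply_moves(
  plan=[
    [[0, 0, 0, 0, 0, 0, 30], [0, 0, 0, 0, 0, 0, 30], [0, 0, 0, 0, 0, 0, 30], [0, 0, 0, 0, 0, 0, 30], [0, 0, 0, 0, 0, 0, 30]],
  ],
)

```text
time_s: 13.75
tcp_pos: [517.3, -56.5, 70.8]
tcp_rot: [0.001, 0.739, 0.674, 0.001]
ft_force: [-7.0, 2.4, 30.5]
gripper_width: 0.478
grasp_force: 105.3
```

>>> apply_moves(
  plan=[
    [[0, 0, 0, 0, 0, 0, 30], [0, 0, 0, 0, 0, 0, 30], [0, 0, 0, 0, 0, 0, 30], [0, 0, 0, 0, 0, 0, 30], [0, 0, 0, 0, 0, 0, 30]],
  ],
)

```text
time_s: 14.17
tcp_pos: [517.3, -56.5, 70.8]
tcp_rot: [0.001, 0.739, 0.674, 0.001]
ft_force: [-7.7, 1.0, 31.1]
gripper_width: 0.488
grasp_force: 105.3
```

Run:
```python
from h import *
say()
im,d,P=look('side','s7.png');l=(P[...,:2]-CC)@RL.T
for sg in(-1,1):
  for y0 in(90,105):
   k=(abs(sg*l[...,1]-y0)<3)&(abs(l[...,0]+10)<55)&(P[...,2]<120)&(P[...,2]>20);print(sg*y0,k.sum(),np.nanmedian(P[...,2][k]) if k.sum() else 0)
for t in('cap_green','jar','jar_done'):
   for r in trace('side',t)[:1]: print(t,r['conf'],np.nanmedian(P[r['mask']],0))
cv2.imwrite('pics/s7c.png',cv2.resize(im[110:270,200:400,::-1],None,fx=3.7,fy=3.7))
```

```text
{'time_s': 14.167, 'qpos': [-0.236, 0.574, 1.966, 0.0, 0.599, -0.144], 'tcp_pos': [517.264, -56.513, 70.755], 'tcp_rot': [0.001, 0.739, 0.674, 0.001], 'ft_force': [-7.708, 1.048, 31.123], 'grasp_force': 105.276, 'gripper_width': 0.488}
-90 2 61.85349626508798
-105 4 75.77961354575322
90 122 68.59114044089623
105 121 83.3369431767685
cap_green 0.58 [513.02139597 -74.07333324  85.7245301 ]
jar 0.58 [ 173.04367928 -335.2253496    50.06131438]
jar_done 0.96 [662.89344441 -97.80593589  60.04232371]
```

View pics/s7c.png

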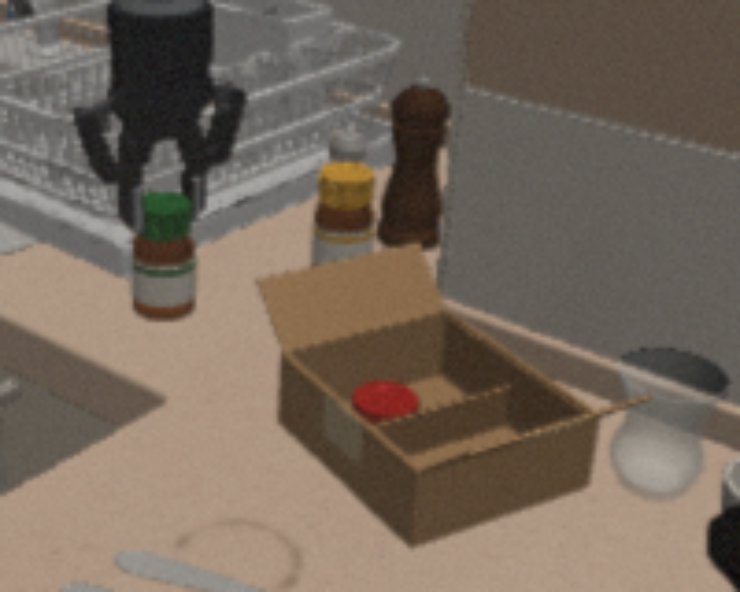

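The green cap (crop (165,215)) sits home on the upright jar. Both flaps are back, the red cap is still in its compartment, and the push holds steady at about 31 N.

```bash
python3 -c "
from h import *
print(ticket.close_job());say()"
```

```text
the job is handed in; nothing more can be done
None
the job is handed in; nothing more can be done
```

The job is handed in (no verdict was returned): the green cap clicked home on the green-banded jar and the gripper holds it down at about 31 N, with both flaps folded back past upright, the red cap in its compartment and the yellow-capped jar untouched; one touch on the carton floor while reaching for the cap read 114 N at the wrist, just under the 120 N limit.

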